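# Put the sprouting tower together

## Robot

A 7-joint arm with a two-finger parallel gripper is mounted at the origin on a cart in front of the work surface, level with it; the furniture and walls round the work are solid. World frame = base frame: x ahead of the robot, y to its left, z up, the work surface at z = 0. Lengths are in m, angles in rad, forces in N, time in s.
With the tool pointing down it reaches from about 0.4 to 0.85 m from the base axis. Payload 4.5 kg.
Tool frame: the origin (TCP) lies midway between the tips of the shut fingers; the grasp point (between the pads) lies 19 mm behind it; z points along the fingers, y is the line along which they close (so a half turn about z gives the same grasp; the last joint's range is limited). The gripper opens to 88 mm and grips with 3 to 60 N. Pads are 18 mm wide; open, the fingers measure 123 mm over their backs; the gripper's body (75 mm by 187 mm) begins 45 mm behind the grasp point.
Start: joints at [-1.293, 0.689, -0.195, 1.565, 0.157, 0.902, -0.215], TCP at [0.151, 0.607, 0.239] pointing down, gripper open.
Joint ranges: [-3.01, 3.01], [-0.46, 2.08], [-1.47, 1.51], [0.13, 2.56], [-1, 4.14], [0.04, 2.09], [-2.66, 2.66]. Speed limits (rad/s): [2.57, 2.57, 3.14, 3.14, 3.14, 3.14, 3.14].

## Interface

Orientations are given as a unit quaternion [x, y, z, w].
In Python, from plant import * gives the robot as it stands.
- The arm moves only by the tool send_rows, never from a script. Its argument "targets" is a list of rows, each a list of 2 entries, a list of its own where there are three numbers: the shift along the tool's x, y, z in units of 0.3 m (1.0 is 0.3 m), then the turn, a rotation vector about the tool's x, y, z in units of pi rad (1.0 is pi rad). A call has 1 to 12 rows; each row is the pose to reach, as a shift and turn from the pose commanded when the call began, along the tool's axes at that moment, turning the shorter way round; what a row does not reach only later rows make up. A row lasts 1/8 s, in which the tool goes at most 62.5 mm and 10.7 degrees, less where a joint would pass 70% of its speed; a pose out of reach is approached as far as the arm can. A call with a number of a shift or a turn outside -1 to 1 is refused whole. A call with a gripper value outside its range is refused whole. "fingers" is the opening, from 0 (shut) to 1 (fully open), set as the call begins (left out, the last holds). The fingers move at their own pace and stop on an object; "newtons" is the grip in N (left out, the last holds). Time passes only in rows, so rows that repeat a pose let the fingers close. It gives the time, the measured TCP pose, the force, the opening and the grip force at its end, in the units of the state.
- get_state(): the state, without advancing time (a new reading comes with each control period).
- snapshot(name): name is "scene" or "top"; returns a dict with "img" (480x640x3 uint8, blue, green, red), "fx", "fy", "cx", "cy" (pixels), "cam_to_world" (4x4, takes a point from camera to world coordinates). Camera axes: x right, y down, z forward; pixel columns grow to the right and rows downward; lengths in m; the calibration is good to about 2 mm. A picture is of the moment at which its call begins. There is no depth.
- finish_job(): hands the job in; it is judged then, once.
The state is a dict: "clock": time; "q": joint angles; "qd": joint speeds; "joint_torque": joint torques, N m; "tool_pos": TCP position; "eef_rot": TCP orientation; "contact_force": force on the tool from outside, world axes, zero at the start; "moment": the same for the moment, N m; "opening": opening from 0.0 (shut) to 1.0 (fully open); "finger_force": force on a finger pad.
Only numpy, scipy, OpenCV 4.12 (cv2) and the standard library are available. Lean on these libraries where they do the work, as an engineer would, in place of code of your own. Each camera call takes 0.05 s, during which the arm holds its last target. There are 200 camera calls.

## Task

Put the washed sprouting tower back together on its grey drip base, from the bottom up and one piece at a time: first the green tray, lying the same way as the base and centred on it with its ribs fully down between the base's ribs, then the blue tray, then the yellow tray, and last the wooden lid, each nested fully home and level in the one below. Leave the two shakers and the spice jar standing where they are, and let go of everything at the end.

Things in the scene. Friction and masses are not known exactly. Their poses are not given: they have to be found in the camera images.
- drip_base: Grey drip base with white inlay, 124 (x) x 78 mm (y), fixed. Slab top at z = 10 mm; on it seven upright round-topped ribs up to z = 24 mm, 5 mm thick, 46 mm long along y, at x = 0, +-16, +-32, +-48 mm. Origin: centre of underside, x lengthwise, z up; a half turn is the same. (A wall cabinet hangs behind, above z = 0.43 m from x = 0.60 m on.)
- green_tray: Green open tray, 96 (x) x 50 (y) x 44 mm, about 0.14 kg, loose. Upright walls 3 mm thick, z 12 to 44 mm: grip across y. Six ribs below z = 12, 4 mm thick, 44 mm long along y, at x = +-8, +-24, +-40 mm, go between the base's ribs (play 3.5 mm a side) until the floor rests on them: origin then 12 mm above base's. Origin: centre of underside, x lengthwise, z up; a half turn is the same.
- blue_tray: Blue open tray, 96 (x) x 50 (y) x 40 mm, about 0.12 kg, loose. Upright walls 3 mm thick, z 8 to 40 mm: grip across y. Tapered foot below z = 8, 85x39 mm at its top, 77x31 at z = 0, enters the tray beneath (mouth 90x44) until the shoulder at z = 8 rests on its rim: origin then 36 mm above green's origin. Origin: centre of underside, x lengthwise, z up; a half turn is the same.
- yellow_tray: Yellow open tray, 96 (x) x 50 (y) x 40 mm, about 0.12 kg, loose. Upright walls 3 mm thick, z 8 to 40 mm: grip across y. Tapered foot below z = 8, 85x39 mm at its top, 77x31 at z = 0, enters the tray beneath (mouth 90x44) until the shoulder at z = 8 rests on its rim: origin then 32 mm above blue's origin. Origin: centre of underside, x lengthwise, z up; a half turn is the same.
- lid: Light wooden lid, plate 96 (x) x 50 (y) mm, z 8 to 13 mm, about 0.12 kg, loose. Same tapered foot below z = 8 as the blue tray. Dark grip bar on top, 44 mm long (x), 14 mm wide (y), z 13 to 39 mm: grip across y. Nested on the yellow tray its origin is 32 mm above yellow's. Origin: centre of underside, x lengthwise, z up; a half turn is the same.
- pepper: Bystander: pepper shaker, dark with a white top, 42 mm across, 88 mm high, loose. Origin: centre of its underside.
- salt: Bystander: salt shaker, white, 42 mm across, 88 mm high, loose. Origin: centre of its underside.
- spice: Bystander: spice jar, white with a green and red label and a mustard-coloured cap, 42 mm across, 106 mm high, loose. Origin: centre of its underside.
There are look-alikes about, which are no part of the job. Leave any orange look-alike of the yellow_tray alone. Leave any orange look-alike of the lid alone.

How it is judged:
By the outcome, as a careful person would: the job done as asked, in the order asked, and still so for the second after the job is handed in, with the robot touching nothing.
It also fails if it takes over 102 s, if anything falls off the work surface, if the arm or the gripper's body presses on something with over 40 N, if the wrist force passes 120 N, or if a joint passes its speed limit or range.

## Working session

There is one attempt and no reset: what is moved stays moved. The work goes in short steps, Python scripts to look and compute and a tool call to move; the robot and the scene stay as the last step left them, time stands still between calls to the robot, and variables do not carry over. Pictures are saved under pics/ and viewed, at most 14 in all, crops included, and the job is handed in when it is done.

Besides the shell and the picture viewer there is one more tool, called after "Emit:" as name([rows], argument=value, ...), one row to a line, values as JSON. send_rows: Moves the arm, as the interface text tells. Its arguments: {"type":"object","properties":{"targets":{"type":"array"},"fingers":{"type":"number"},"newtons":{"type":"number"}},"required":["targets"]}

```bash
mkdir -p pics; ls; python3 - <<'E'
from plant import *
import cv2
for n in ("scene","top"):
    s=snapshot(n); cv2.imwrite(f"pics/{n}0.png",s["img"]); print(n,s["fx"],s["fy"],s["cx"],s["cy"],s["cam_to_world"])
s=get_state(); print(s)
E
```

```text
pics
scene 517.0711730336847 517.0711730336847 321.8788640559795 242.76657929266403 [[-0.43421139 -0.37088581  0.82091667 -0.70653998]
 [-0.90080137  0.18298832 -0.39379203  0.56647813]
 [-0.00416629 -0.91047185 -0.41355006  0.58882444]
 [ 0.          0.          0.          1.        ]]
top 522.3754445533829 522.3754445533829 312.09120680329215 248.20213771564073 [[ 0.01011954 -0.9872103   0.15910189  0.16747363]
 [-0.99989186 -0.01168792 -0.00892498  0.03763751]
 [ 0.0106704  -0.15899437 -0.98722183  1.41979552]
 [ 0.          0.          0.          1.        ]]
{'clock': 0.1, 'q': array([-1.29317146,  0.68989667, -0.19454409,  1.56621446,  0.15733204,
        0.90251795, -0.21508103]), 'qd': array([-7.13191699e-05, -1.18684982e-03, -1.19623877e-03, -1.79387611e-03,
       -9.76794957e-04, -6.99224760e-04, -8.63297026e-05]), 'joint_torque': array([-3.64995845e-03, -5.28500032e+01, -1.27214335e+00, -1.53838956e+01,
       -5.27136074e-02,  1.94892848e-03,  5.25304745e-05]), 'tool_pos': array([0.1507879 , 0.60596067, 0.23799982]), 'eef_rot': array([ 1.21545836e-01,  9.92585481e-01, -8.19543392e-04, -3.42195270e-05]), 'contact_force': array([-0.62558263, -0.43734746,  0.22352671]), 'moment': array([-0.01873624, -0.03055531, -0.0325957 ]), 'finger_force': 0.0, 'opening': 1.0028348849407998}
```

View pics/scene0.png

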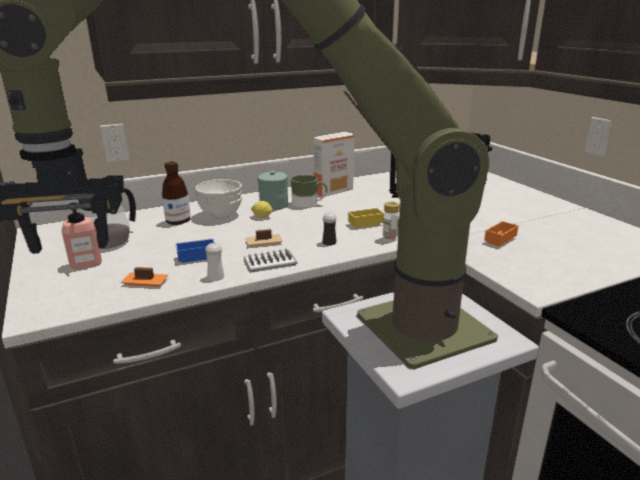

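View pics/top0.png

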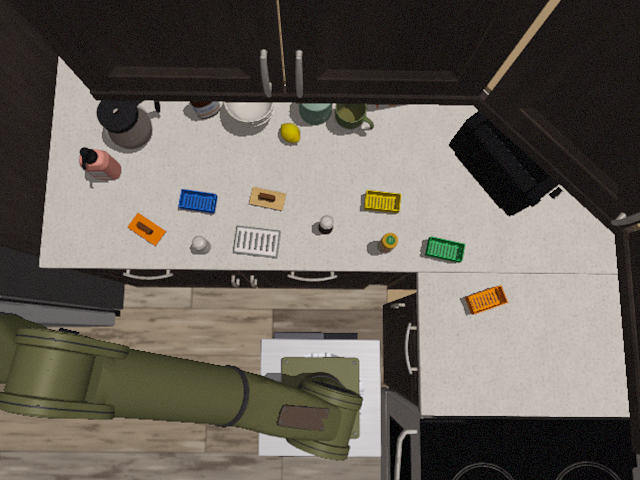

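Both views show the same layout; pixels below are from the top view.

- **Base:** grey, (257,242).
- **Green tray:** (445,250), the only green one.
- **Blue tray:** (198,201), the only blue one.
- **Yellow tray:** yellow at (383,202); the orange look-alike at (487,299) stays.
- **Lid:** light wood at (267,199); the orange look-alike at (147,229) stays.
- **Bystanders:** salt (200,243), pepper (327,225), spice (388,242).

Next I'll measure and check one crop.

```bash
cat > h.py <<'E'
import numpy as np, cv2
from scipy.spatial.transform import Rotation as R
from plant import *
def ray(s,uv,z):
    uv=np.asarray(uv,float).reshape(-1,2); M=s["cam_to_world"]
    d=np.c_[(uv[:,0]-s["cx"])/s["fx"],(uv[:,1]-s["cy"])/s["fy"],np.ones(len(uv))]@M[:3,:3].T
    o=M[:3,3]; return o+d*((z-o[2])/d[:,2])[:,None]
def mask(img,lo,hi): return cv2.inRange(cv2.cvtColor(img,cv2.COLOR_BGR2HSV),lo,hi)
COL=dict(green=((50,90,40),(85,255,255)),blue=((100,120,40),(125,255,255)),yellow=((22,150,60),(32,255,255)),
  wood=((8,40,110),(24,165,255)),orange=((5,200,100),(16,255,255)))
def blob(s,name,near):
    """contour of the colour blob whose centre is nearest the pixel"""
    m=cv2.morphologyEx(mask(s["img"],*COL[name]),cv2.MORPH_CLOSE,np.ones((7,7)))
    cs=[c for c in cv2.findContours(m,cv2.RETR_EXTERNAL,cv2.CHAIN_APPROX_NONE)[0] if len(c)>25]
    c=min(cs,key=lambda c:np.hypot(*(c[:,0].mean(0)-near))); return c[:,0].astype(float)
def box(s,c,z,L,W):
    """pose of a box from its far edges (away from the camera) in the plane of its top; half a pixel added for contour width"""
    p=ray(s,c,z)[:,:2]; r=cv2.minAreaRect((p*1000).astype(np.float32)); b=cv2.boxPoints(r)
    e=[b[1]-b[0],b[2]-b[1]]; l=max(e,key=np.linalg.norm); a=np.arctan2(l[1],l[0])
    if np.sin(a)<0: a+=np.pi
    u=np.array([np.cos(a),np.sin(a)]); v=np.array([-u[1],u[0]]); cam=s["cam_to_world"][:2,3]; ctr=p.mean(0); out=np.zeros(2)
    for ax,D in((u,L),(v,W)):
        sg=np.sign((ctr-cam)@ax); t=np.percentile(p@ax*sg,97)+.0012; out+=ax*sg*(t-D/2)
    return out,np.degrees(a),sorted(r[1])
E
python3 - <<'E'
from h import *
s=snapshot("top"); im=s["img"]
for n,near,z in(("green",(445,250),.044),("blue",(198,201),.040),("yellow",(383,202),.040),("wood",(267,199),.013)):
    c=blob(s,n,near); print(n,c.min(0),c.max(0),*box(s,c,z,.096,.050))
for n,uv,z in(("salt",(200,243),.088),("pepper",(327,225),.088),("spice",(388.5,242),.106),("base",(257,242),.015)): print(n,ray(s,uv,z))
cv2.imwrite("pics/crop.png",cv2.resize(im[180:270,130:330],None,fx=4,fy=4,interpolation=cv2.INTER_CUBIC))
cv2.imwrite("pics/crop2.png",cv2.resize(im[180:320,350:520],None,fx=4,fy=4,interpolation=cv2.INTER_CUBIC))
E
```

```text
green [425. 237.] [464. 261.] [ 0.39319124 -0.33217483] 77.94005 [53.356910705566406, 98.79932403564453]
blue [179. 189.] [216. 212.] [0.51983723 0.33868051] 82.38835 [53.66998291015625, 98.87755584716797]
yellow [364. 190.] [400. 212.] [ 0.52516222 -0.16478016] 84.205 [55.067317962646484, 95.62813568115234]
wood [249. 187.] [286. 210.] [0.53482555 0.15145851] 78.5131 [50.85935592651367, 96.78336334228516]
salt [[0.39227994 0.31500005 0.088     ]]
pepper [[ 0.44371145 -0.0125747   0.088     ]]
spice [[ 0.39757864 -0.16941601  0.106     ]]
base [[0.40921913 0.17529639 0.015     ]]
```

View pics/crop.png

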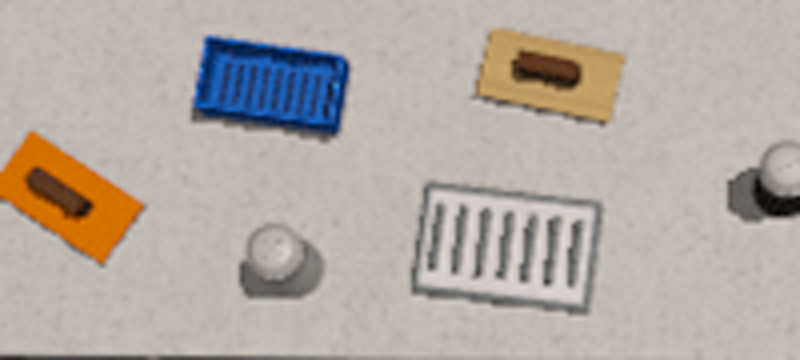

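View pics/crop2.png

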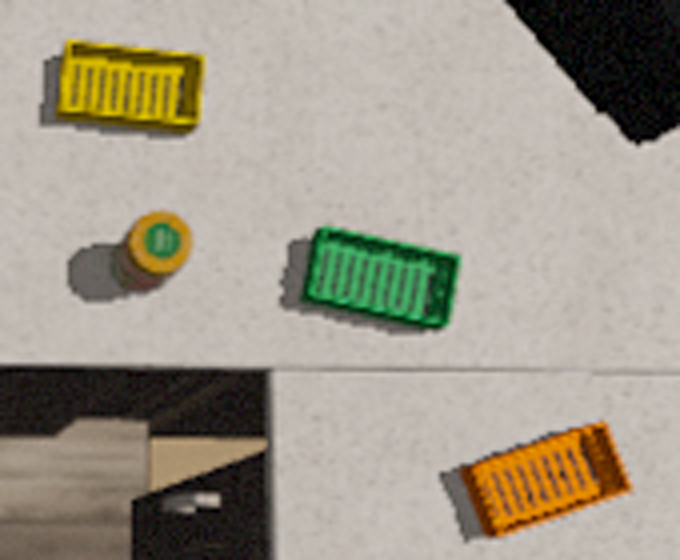

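The crops confirm the choices: light-wood lid at (267,199) next to the orange one at (147,229), yellow tray at (383,202) next to the orange one at (487,299). Gripping across y leaves about 1 cm between the gripper body and the shakers, jar and stack. Next I'll measure the base and plan the approach.

```bash
cat >> h.py <<'E'
def plan(*T):
    """rows for targets (x,y,z,long-axis angle in deg) from the measured pose, tool down, tool x along the long axis"""
    st=get_state(); R0=R.from_quat(st["eef_rot"])
    for x,y,z,a in T:
        sh=R0.inv().apply(np.array([x,y,z])-st["tool_pos"])/.3
        t=np.radians(a); c,n=np.cos(t),np.sin(t)
        Rt=R.from_matrix(np.array([[c,n,0],[n,-c,0],[0,0,-1]]).astype(float))
        print([[round(float(k),3) for k in sh],[round(float(k),3) for k in (R0.inv()*Rt).as_rotvec()/np.pi]])
E
python3 - <<'E'
from h import *
s=snapshot("top"); g=cv2.cvtColor(s["img"],cv2.COLOR_BGR2GRAY); hsv=cv2.cvtColor(s["img"],cv2.COLOR_BGR2HSV)
sub=g[215:270,222:292]; print(g[236,222:292]); print(g[215:270,248])
# white inlay with its ribs filled
m=np.zeros_like(g); m[218:266,226:290]=(g[218:266,226:290]>222)*255
m=cv2.morphologyEx(m,cv2.MORPH_CLOSE,np.ones((9,9)))
c=max(cv2.findContours(m,cv2.RETR_EXTERNAL,cv2.CHAIN_APPROX_NONE)[0],key=cv2.contourArea)
p=(ray(s,c[:,0],.010)[:,:2]*1000).astype(np.float32); print(cv2.minAreaRect(p), c[:,0].min(0),c[:,0].max(0))
print(get_state()["tool_pos"]); plan((.22,.5,.24,140),(.33,.42,.24,110),(.42,.33,.24,90))
E
```

```text
[185 186 187 187 186 185 186 187 186 181 178 187 162 102 164 171 101 111
 153 210 208 180 101 115 159 209 208 179 107 126 161 208 203 179 104 121
 161 208 201 163 105 121 166 208 184  90 107 146 182 209 185  92 102 147
 194 192 138 125 161 190 188 190 190 192 187 175 185 190 189 188]
[187 191 187 183 183 183 185 183 183 186 186 172 117 159 207 205 208 206
 210 210 208 208 207 207 203 190 180 181 180 180 183 180 168 147 145 206
 203 184 116  96 134 196 194 192 188 186 190 188 188 187 179 184 183 192
 171]Traceback (most recent call last):
  File "<stdin>", line 7, in <module>
ValueError: max() iterable argument is empty
```

```bash
python3 - <<'E'
from h import *
ims=[snapshot("top") for _ in range(4)]; s=ims[0]
g=np.mean([cv2.cvtColor(i["img"],cv2.COLOR_BGR2GRAY) for i in ims],0)
for nm,mm in(("outline",g<165),("inlay",g>198)):
    m=np.zeros(g.shape,np.uint8); m[220:264,228:286]=mm[220:264,228:286]*255
    m=cv2.morphologyEx(m,cv2.MORPH_CLOSE,np.ones((9,9)) if nm=="inlay" else np.ones((3,3)))
    c=max(cv2.findContours(m,cv2.RETR_EXTERNAL,cv2.CHAIN_APPROX_NONE)[0],key=cv2.contourArea)[:,0]
    p=(ray(s,c,.010)[:,:2]*1000).astype(np.float32); print(nm,cv2.minAreaRect(p),c.min(0),c.max(0))
    if nm=="outline": print(box(s,c,.010,.124,.078))
print(get_state()["tool_pos"]); plan((.22,.5,.24,140),(.33,.42,.24,110),(.42,.33,.24,90))
E
```

```text
outline ((411.4179992675781, 178.24368286132812), (126.52899169921875, 81.4750747680664), 83.47674560546875) [232 225] [280 258]
(array([0.41377807, 0.18002007]), np.float32(83.476746), [81.4750747680664, 126.52899169921875])
inlay ((406.83319091796875, 178.71319580078125), (109.08219146728516, 74.62822723388672), 84.24665069580078) [235 228] [277 255]
[0.15086698 0.60646697 0.23861161]
[[-0.309, -0.289, -0.005], [-0.0, 0.0, 0.145]]
[[-0.729, -0.459, -0.005], [-0.0, 0.0, 0.311]]
[[-1.093, -0.678, -0.004], [-0.0, 0.0, 0.422]]
```

Emit:
send_rows([
  [[-0.31,-0.29,0],[0,0,0.145]],
  [[-0.31,-0.29,0],[0,0,0.145]],
  [[-0.31,-0.29,0],[0,0,0.145]],
  [[-0.73,-0.46,0],[0,0,0.31]],
  [[-0.73,-0.46,0],[0,0,0.31]],
  [[-0.73,-0.46,0],[0,0,0.31]],
  [[-0.95,-0.6,0],[0,0,0.4]],
  [[-0.95,-0.6,0],[0,0,0.4]],
], fingers=1)

```text
clock: 1.4
tool_pos: [0.3871, 0.3594, 0.239]
eef_rot: [0.685, 0.728, 0.0, 0.001]
contact_force: [-0.8, 1.3, -0.2]
opening: 1.002
finger_force: 0.0
```

```bash
python3 - <<'E'
from h import *
s=get_state(); print(s["clock"],s["tool_pos"],s["q"]); plan((.5,.15,.22,85),(.5,.1,.22,85),(.46,-.1,.22,80),(.393,-.333,.22,78))
E
```

```text
1.4 [0.38713781 0.35942806 0.23903914] [-0.9224779   0.56423598  0.13656059  1.86733106 -0.1070023   0.71684834
 -0.66577986]
[[-0.719, 0.333, 0.065], [0.001, 0.001, 0.047]]
[[-0.886, 0.323, 0.066], [0.001, 0.001, 0.047]]
[[-1.543, 0.15, 0.067], [0.001, 0.0, 0.075]]
[[-2.305, -0.12, 0.067], [0.001, 0.0, 0.086]]
```

Emit:
send_rows([
  [[-0.3,0.25,0.03],[0,0,0.03]],
  [[-0.5,0.33,0.06],[0,0,0.047]],
  [[-0.7,0.33,0.06],[0,0,0.047]],
  [[-0.9,0.31,0.06],[0,0,0.05]],
  [[-1,0.3,0.06],[0,0,0.05]],
  [[-1,0.3,0.06],[0,0,0.05]],
])

```text
clock: 2.15
tool_pos: [0.4949, 0.0647, 0.2209]
eef_rot: [0.74, 0.673, -0.001, 0.001]
contact_force: [-0.7, 0.3, 0.3]
opening: 0.999
finger_force: 0.0
```

```bash
python3 - <<'E'
from h import *
s=get_state(); print(s["clock"],s["tool_pos"],s["q"]); plan((.48,-.1,.2,80),(.393,-.333,.2,78))
E
```

```text
2.15 [0.49492099 0.06473981 0.22092994] [-0.29836052  0.55602965  0.11670216  1.96862345 -0.10159961  0.62286739
 -0.21135385]
[[-0.551, 0.002, 0.071], [0.0, 0.001, 0.025]]
[[-1.352, -0.213, 0.073], [0.0, 0.001, 0.036]]
```

Emit:
send_rows([
  [[-0.2,0,0.03],[0,0,0.01]],
  [[-0.4,0,0.05],[0,0,0.02]],
  [[-0.6,-0.01,0.07],[0,0,0.025]],
  [[-0.8,-0.06,0.07],[0,0,0.03]],
  [[-1,-0.12,0.07],[0,0,0.036]],
  [[-1,-0.12,0.07],[0,0,0.036]],
])

```text
clock: 2.9
tool_pos: [0.4308, -0.2307, 0.1999]
eef_rot: [0.777, 0.629, -0.001, 0.001]
contact_force: [-0.2, 0.6, 0.4]
opening: 1.001
finger_force: 0.0
```

```bash
python3 - <<'E'
from h import *
s=get_state(); print(s["clock"],s["tool_pos"],s["q"]); plan((.393,-.333,.12,78),(.393,-.333,.024,78))
t=snapshot("top"); cv2.imwrite("pics/g1.png",t["img"][130:330,200:520])
E
```

```text
2.9 [ 0.4308279  -0.23070115  0.19990905] [ 0.35184827  0.57635063  0.06850825  2.01954465 -0.06686496  0.54718143
  0.25672826]
[[-0.359, -0.052, 0.267], [0.0, 0.001, -0.0]]
[[-0.358, -0.052, 0.587], [0.0, 0.001, -0.0]]
```

Emit:
send_rows([
  [[-0.18,-0.03,0],[0,0,0]],
  [[-0.358,-0.052,0.1],[0,0,0]],
  [[-0.358,-0.052,0.25],[0,0,0]],
  [[-0.358,-0.052,0.4],[0,0,0]],
  [[-0.358,-0.052,0.55],[0,0,0]],
  [[-0.358,-0.052,0.62],[0,0,0]],
  [[-0.358,-0.052,0.62],[0,0,0]],
])

```text
clock: 3.82
tool_pos: [0.3976, -0.3249, 0.0123]
eef_rot: [0.773, 0.635, 0.001, -0.002]
contact_force: [0.1, 0.1, 0.4]
opening: 0.998
finger_force: 0.0
```

Emit:
send_rows([
  [[0,0,0],[0,0,0]],
  [[0,0,0],[0,0,0]],
  [[0,0,0],[0,0,0]],
  [[0,0,0],[0,0,0]],
  [[0,0,0],[0,0,0]],
  [[0,0,0],[0,0,0]],
], fingers=0, newtons=20)

```text
clock: 4.58
tool_pos: [0.3961, -0.3278, 0.0141]
eef_rot: [0.774, 0.633, -0.0, -0.0]
contact_force: [-2.2, 0.4, 5.9]
opening: 0.566
finger_force: 20.0
```

Emit:
send_rows([
  [[0,0,-0.1],[0,0,0]],
  [[0,0,-0.3],[0,0,0]],
  [[0,0,-0.5],[0,0,0]],
  [[0,0,-0.7],[0,0,0]],
  [[0,0,-0.7],[0,0,0]],
])

```text
clock: 5.2
tool_pos: [0.3987, -0.3296, 0.2277]
eef_rot: [0.774, 0.633, 0.001, 0.005]
contact_force: [0.1, -0.0, -2.0]
opening: 0.566
finger_force: 20.0
```

```bash
python3 - <<'E'
from h import *
s=get_state(); print(s["clock"],s["tool_pos"],s["q"]); plan((.47,-.1,.22,83.8),(.48,.0,.22,83.8),(.46,.1,.22,83.8),(.4125,.179,.2,83.8))
t=snapshot("top"); cv2.imwrite("pics/g1.png",cv2.resize(t["img"][180:340,350:550],None,fx=3,fy=3))
E
```

```text
5.2 [ 0.39866487 -0.32958935  0.22773215] [ 0.57247416  0.55973615  0.04610619  1.91714338 -0.04021245  0.65581707
  0.44296669]
[[0.797, 0.081, 0.023], [0.003, 0.001, -0.029]]
[[1.131, 0.047, 0.022], [0.003, 0.001, -0.029]]
[[1.444, -0.085, 0.019], [0.003, 0.001, -0.029]]
[[1.671, -0.293, 0.083], [0.003, 0.001, -0.029]]
```

View pics/g1.png

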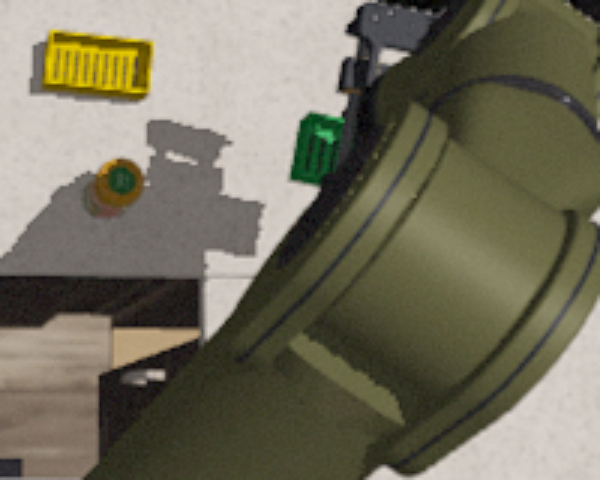

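Green is held (opening 0.566, about 50 mm), with its left part visible in the crop at (320,150). Carrying it to the base.

Emit:
send_rows([
  [[0.2,0.03,0],[0,0,-0.01]],
  [[0.4,0.06,0.02],[0,0,-0.02]],
  [[0.6,0.08,0.02],[0,0,-0.029]],
  [[0.8,0.08,0.02],[0.003,0.001,-0.029]],
  [[1,0.07,0.02],[0.003,0.001,-0.029]],
  [[1,0.07,0.02],[0.003,0.001,-0.029]],
])

```text
clock: 6.0
tool_pos: [0.4761, -0.0313, 0.2156]
eef_rot: [0.741, 0.672, -0.002, -0.007]
contact_force: [-0.5, -0.5, -1.5]
opening: 0.563
finger_force: 20.0
```

```bash
python3 - <<'E'
from h import *
s=get_state(); print(s["clock"],s["tool_pos"]); plan((.48,.0,.22,83.8),(.46,.1,.2,83.8),(.4131,.1845,.13,83.8))
E
```

```text
6.0 [ 0.47607468 -0.03132959  0.21561163]
[[0.105, 0.003, -0.014], [-0.004, -0.002, 0.003]]
[[0.43, -0.095, 0.056], [-0.004, -0.002, 0.003]]
[[0.694, -0.275, 0.294], [-0.004, -0.002, 0.003]]
```

Emit:
send_rows([
  [[0.2,-0.02,0.01],[0,0,0.003]],
  [[0.43,-0.09,0.04],[0,0,0.003]],
  [[0.6,-0.2,0.1],[0,0,0.003]],
  [[0.694,-0.275,0.2],[0,0,0.003]],
  [[0.694,-0.275,0.25],[0,0,0.003]],
  [[0.694,-0.275,0.25],[0,0,0.003]],
  [[0.694,-0.275,0.25],[0,0,0.003]],
  [[0.694,-0.275,0.25],[0,0,0.003]],
  [[0.694,-0.275,0.25],[0,0,0.003]],
])

```text
clock: 7.12
tool_pos: [0.417, 0.1779, 0.1447]
eef_rot: [0.748, 0.664, -0.001, -0.004]
contact_force: [0.4, -0.6, -0.7]
opening: 0.565
finger_force: 20.0
```

```bash
python3 - <<'E'
from h import *
s=get_state(); print(s["clock"],s["tool_pos"],s["qd"].round(3)); plan((.4131,.1845,.08,83.8),(.4131,.1845,.026,83.8))
a=snapshot("top")["img"][160:310,160:360]; b=snapshot("scene")["img"][170:320,170:370]
cv2.imwrite("pics/p1.png",cv2.resize(np.vstack([a,b]),None,fx=2,fy=2,interpolation=cv2.INTER_CUBIC))
E
```

```text
7.125 [0.41698152 0.17794445 0.14468723] [-0.005  0.002 -0.004  0.003 -0.    -0.    -0.002]
[[0.019, -0.014, 0.216], [-0.003, -0.001, -0.004]]
[[0.019, -0.012, 0.396], [-0.003, -0.001, -0.004]]
```

View pics/p1.png

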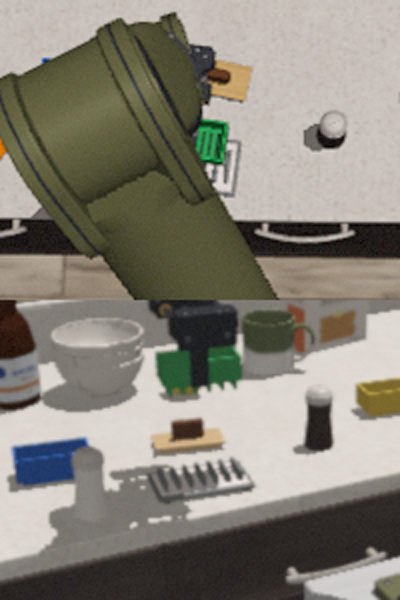

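The scene half shows the held tray hanging just beyond the base, ribs pointing down at (200,390), and the base below at (205,478). I'll compare the two along the long axis in this same view before lowering.

```bash
cat >> h.py <<'E'
def vplane(s,uv,p0,a):
    """rays onto the vertical plane through p0 along the long axis a (deg): returns (u along axis, z)"""
    t=np.radians(a); u=np.array([np.cos(t),np.sin(t)]); n=np.array([np.sin(t),-np.cos(t)])
    A=ray(s,uv,0.); o=s["cam_to_world"][:3,3]; d=A-o
    k=((p0-o[:2])@n)/(d[:,:2]@n); P=o+d*k[:,None]; return np.c_[P[:,:2]@u,P[:,2]]
def edges(m,r0,r1):
    """left and right mask columns row by row"""
    return [(r,np.flatnonzero(m[r])[[0,-1]].tolist()) for r in range(r0,r1) if m[r].any()]
E
python3 - <<'E'
from h import *
s=snapshot("scene"); im=s["img"]
m=mask(im,*COL["green"]); m[:, :235]=0; m[:,300:]=0; m[:180]=0; m[235:]=0
print(edges(m,180,225))
c=im[235:280,235:305]; cv2.imwrite("pics/p2.png",cv2.resize(c,None,fx=10,fy=10,interpolation=cv2.INTER_NEAREST))
E
```

```text
[(192, [285, 285]), (193, [279, 286]), (194, [274, 286]), (195, [259, 286]), (196, [256, 287]), (197, [249, 288]), (198, [249, 289]), (199, [249, 289]), (200, [249, 289]), (201, [249, 289]), (202, [249, 289]), (203, [249, 289]), (204, [249, 290]), (205, [250, 289]), (206, [250, 290]), (207, [250, 290]), (208, [250, 290]), (209, [251, 289]), (210, [251, 287]), (211, [252, 286]), (212, [252, 280]), (213, [253, 262]), (214, [253, 267]), (215, [254, 267]), (216, [254, 261]), (217, [255, 255])]
```

View pics/p2.png

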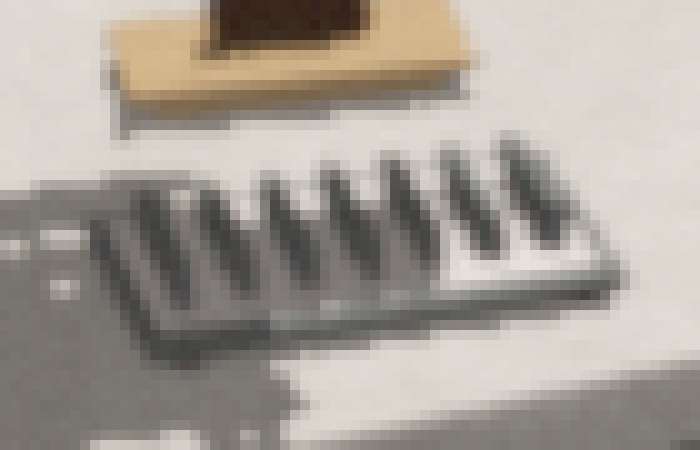

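```bash
python3 - <<'E'
from h import *
s=snapshot("scene"); a=83.8; t=np.radians(a); u=np.array([np.cos(t),np.sin(t)]); v=np.array([np.sin(t),-np.cos(t)])
c=ray(s,[(250.2,269),(296.8,262.5),(244.2,256.5)],.010)[:,:2]
print("base corners u,v",np.c_[c@u,c@v])
print("base centre u:",c[0]@u-.062,c[1]@u+.062,c[2]@u-.062," v:",c[0]@v+.039,c[1]@v+.039,c[2]@v-.039)
b=np.array([.4125,.179]); print("top-view base u,v",b@u,b@v)
T=get_state()["tool_pos"][:2]; print("tcp u,v",T@u,T@v)
l=vplane(s,[(248.7,201)],T+.025*v,a)[0]; r=vplane(s,[(290.5,206)],T-.025*v,a)[0]
print("green left,right",l,r,"len",l[0]-r[0],"centre",(l[0]+r[0])/2)
E
```

```text
base corners u,v [[0.27887317 0.35241093]
 [0.16171793 0.34736131]
 [0.27831708 0.42630433]]
base centre u: 0.2168731699281538 0.22371792992995485 0.21631708351927526  v: 0.39141093214304223 0.38636131133023627 0.3873043269696132
top-view base u,v 0.22250275677977888 0.390755387967202
tcp u,v 0.2222871864969646 0.3949038788142984
green left,right [0.25844094 0.16027866] [0.16711997 0.1530155 ] len 0.09132097105072987 centre 0.21278045674309892
```

```bash
python3 - <<'E'
from h import *
plan((.4132,.1852,.09,83.8),(.4132,.1852,.046,83.8))
E
```

```text
[[0.021, -0.012, 0.182], [-0.003, -0.001, -0.003]]
[[0.02, -0.011, 0.328], [-0.003, -0.001, -0.003]]
```

Emit:
send_rows([
  [[0.02,-0.012,0.08],[-0.003,-0.001,-0.003]],
  [[0.02,-0.012,0.18],[-0.003,-0.001,-0.003]],
  [[0.02,-0.011,0.28],[-0.003,-0.001,-0.003]],
  [[0.02,-0.011,0.328],[-0.003,-0.001,-0.003]],
  [[0.02,-0.011,0.328],[-0.003,-0.001,-0.003]],
  [[0.02,-0.011,0.328],[-0.003,-0.001,-0.003]],
  [[0.02,-0.011,0.328],[-0.003,-0.001,-0.003]],
  [[0.02,-0.011,0.328],[-0.003,-0.001,-0.003]],
])

```text
clock: 8.32
tool_pos: [0.4133, 0.1853, 0.0465]
eef_rot: [0.744, 0.668, 0.001, 0.0]
contact_force: [0.2, 0.5, -1.1]
opening: 0.565
finger_force: 20.0
```

```bash
python3 - <<'E'
from h import *
plan((.4132,.1852,.038,83.8),(.4132,.1852,.024,83.8))
im=np.mean([snapshot("scene")["img"].astype(float) for _ in range(4)],0).astype(np.uint8)
cv2.imwrite("pics/p3.png",cv2.resize(im[225:275,235:305],None,fx=11,fy=11,interpolation=cv2.INTER_CUBIC))
E
```

```text
[[-0.0, -0.0, 0.028], [0.0, -0.0, -0.0]]
[[-0.001, -0.001, 0.075], [0.0, -0.0, -0.0]]
```

View pics/p3.png

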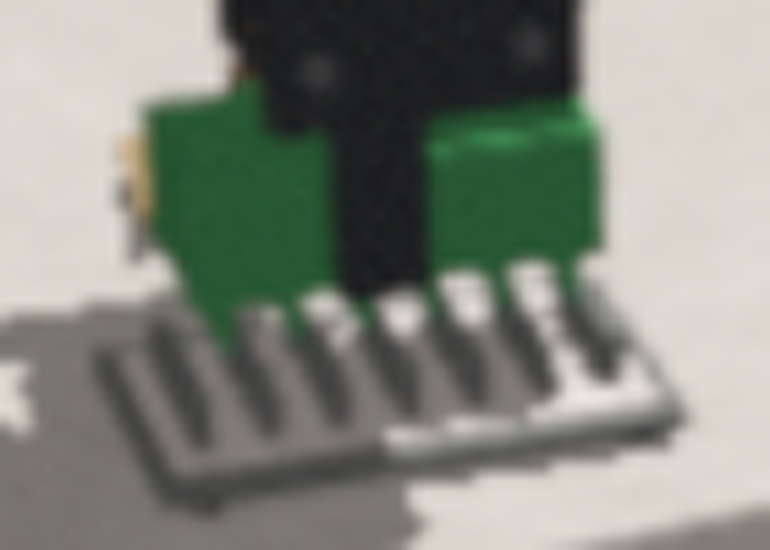

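The crop shows the tray hovering over the base ribs, its left near corner at (215,335) next to the leftmost base rib, so the alignment looks right. I'll lower it while watching the force.

Emit:
send_rows([
  [[0,0,0.02],[0,0,0]],
  [[0,0,0.035],[0,0,0]],
  [[0,0,0.045],[0,0,0]],
  [[0,0,0.045],[0,0,0]],
])

```text
clock: 9.02
tool_pos: [0.4134, 0.1853, 0.0325]
eef_rot: [0.744, 0.668, -0.0, -0.0]
contact_force: [-0.1, -0.1, -1.5]
opening: 0.564
finger_force: 20.0
```

```bash
python3 - <<'E'
from h import *
s=get_state();print(s["contact_force"],s["moment"]); plan((.4132,.1852,.024,83.8))
E
```

```text
[-0.06307992 -0.06191675 -1.50513331] [-0.07671392  0.04384814  0.01166286]
[[-0.0, -0.001, 0.028], [-0.0, 0.0, -0.0]]
```

The ribs are in with no contact force, 6 mm past the rib tops. I'll go down until the floor rests.

Emit:
send_rows([
  [[0,0,0.012],[0,0,0]],
  [[0,0,0.02],[0,0,0]],
  [[0,0,0.024],[0,0,0]],
  [[0,0,0.024],[0,0,0]],
])

```text
clock: 9.52
tool_pos: [0.415, 0.1861, 0.0267]
eef_rot: [0.744, 0.668, -0.001, -0.001]
contact_force: [0.9, -0.3, -1.5]
opening: 0.563
finger_force: 20.0
```

Emit:
send_rows([
  [[0,0,0.005],[0,0,0]],
  [[0,0,0.008],[0,0,0]],
  [[0,0,0.008],[0,0,0]],
])

```text
clock: 9.9
tool_pos: [0.415, 0.1861, 0.0259]
eef_rot: [0.745, 0.667, -0.001, -0.001]
contact_force: [-2.2, -1.0, 17.4]
opening: 0.563
finger_force: 20.0
```

Emit:
send_rows([
  [[0,0,0],[0,0,0]],
  [[0,0,0],[0,0,0]],
  [[0,0,0],[0,0,0]],
  [[0,0,0],[0,0,0]],
], fingers=1)

```text
clock: 10.4
tool_pos: [0.4148, 0.186, 0.0243]
eef_rot: [0.744, 0.668, -0.002, -0.001]
contact_force: [-0.9, -0.1, -0.3]
opening: 0.991
finger_force: 0.0
```

Emit:
send_rows([
  [[0,0,-0.1],[0,0,0]],
  [[0,0,-0.3],[0,0,0]],
  [[0,0,-0.5],[0,0,0]],
  [[0,0,-0.6],[0,0,0]],
  [[0,0,-0.6],[0,0,0]],
  [[0,0,-0.6],[0,0,0]],
])

```text
clock: 11.15
tool_pos: [0.4147, 0.1863, 0.2036]
eef_rot: [0.744, 0.668, -0.002, -0.001]
contact_force: [0.4, -1.0, 0.0]
opening: 1.004
finger_force: 0.0
```

```bash
python3 - <<'E'
from h import *
a=83.8;t=np.radians(a); u=np.array([np.cos(t),np.sin(t)]); v=np.array([np.sin(t),-np.cos(t)])
s=snapshot("scene"); im=s["img"]
m=mask(im,*COL["green"]); m[:, :235]=0; m[:,305:]=0; m[:200]=0; m[275:]=0
print(edges(m,225,262))
cv2.imwrite("pics/p4.png",cv2.resize(im[215:275,235:305],None,fx=8,fy=8,interpolation=cv2.INTER_CUBIC))
print(get_state()["tool_pos"],get_state()["contact_force"]); plan((.44,.25,.2,83),(.52,.339,.2,82.4),(.52,.339,.012,82.4))
E
```

```text
[(238, [265, 284]), (239, [258, 284]), (240, [256, 285]), (241, [255, 286]), (242, [249, 286]), (243, [249, 287]), (244, [249, 287]), (245, [249, 287]), (246, [249, 287]), (247, [249, 288]), (248, [249, 288]), (249, [249, 288]), (250, [250, 288]), (251, [250, 288]), (252, [250, 288]), (253, [250, 288]), (254, [250, 288]), (255, [250, 287]), (256, [250, 286]), (257, [251, 286]), (258, [251, 280]), (259, [252, 267]), (260, [253, 267]), (261, [255, 255])]
[0.4145221  0.18610396 0.20331606] [-0.30019875  0.08727588  0.11332128]
[[0.221, 0.061, 0.01], [-0.002, 0.001, 0.004]]
[[0.545, 0.294, 0.008], [-0.002, 0.001, 0.008]]
[[0.546, 0.298, 0.635], [-0.002, 0.001, 0.008]]
```

View pics/p4.png

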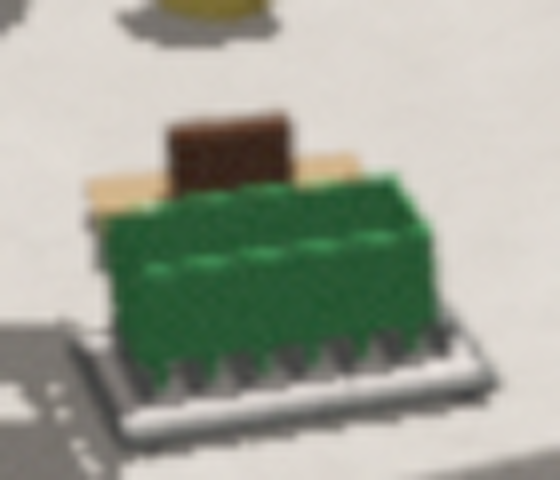

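Green is seated: home height confirmed at 25.9 mm under 17 N, and the tray is level between the ribs. Going to blue.

Emit:
send_rows([
  [[0.22,0.06,0],[0,0,0.004]],
  [[0.4,0.2,0],[0,0,0.008]],
  [[0.546,0.295,0.02],[-0.002,0.001,0.008]],
  [[0.546,0.296,0.1],[-0.002,0.001,0.008]],
  [[0.546,0.296,0.25],[-0.002,0.001,0.008]],
  [[0.546,0.296,0.35],[-0.002,0.001,0.008]],
  [[0.546,0.296,0.35],[-0.002,0.001,0.008]],
  [[0.546,0.296,0.35],[-0.002,0.001,0.008]],
])

```text
clock: 12.2
tool_pos: [0.5216, 0.3389, 0.0991]
eef_rot: [0.753, 0.658, 0.002, 0.001]
contact_force: [-0.6, -0.2, 0.4]
opening: 0.995
finger_force: 0.0
```

```bash
python3 - <<'E'
from h import *
print(get_state()["tool_pos"]); plan((.52,.339,.012,82.4))
s=snapshot("top"); cv2.imwrite("pics/p5.png",cv2.resize(s["img"][160:280,150:320],None,fx=4,fy=4,interpolation=cv2.INTER_CUBIC))
E
```

```text
[0.52163842 0.33892893 0.09908387]
[[-0.001, -0.006, 0.29], [0.001, -0.0, -0.001]]
```

View pics/p5.png

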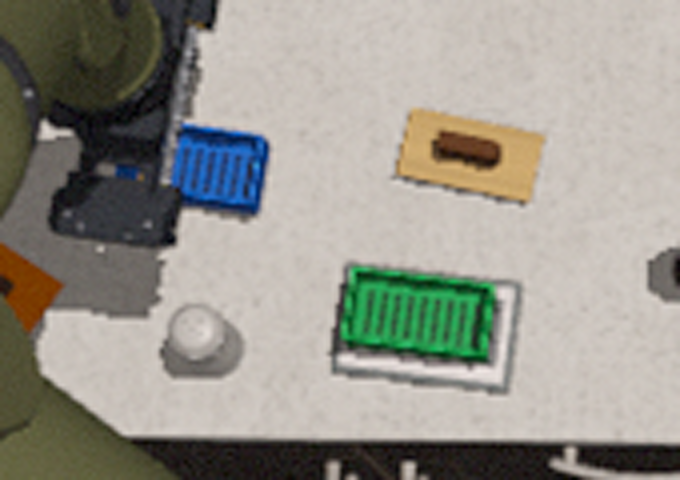

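```bash
python3 - <<'E'
from h import *
ims=[snapshot("top") for _ in range(4)]; s=dict(ims[0]); s["img"]=np.mean([i["img"].astype(float) for i in ims],0).astype(np.uint8)
c=blob(s,"green",(255,238)); a=83.8;t=np.radians(a); u=np.array([np.cos(t),np.sin(t)]); v=np.array([np.sin(t),-np.cos(t)])
g,ang,sz=box(s,c,.056,.096,.05); print("green",g,ang,sz,"u,v",g@u,g@v)
# base corners read in the 4x crop: right top, right bottom, left bottom
q=np.array([(521,284),(508,391),(333,373),(345,264)])/4+[150,160]-[.4,.4]
p=ray(s,q,.010)[:,:2]; print(np.c_[p@u,p@v]); 
E
```

```text
green [0.41526839 0.1814701 ] 83.44826 [53.29635238647461, 98.79415893554688] u,v 0.22525739433326566 0.3932408168601266
[[0.16108176 0.42770495]
 [0.16038202 0.35303799]
 [0.28027714 0.35107517]
 [0.28285804 0.42706728]]
```

```bash
python3 - <<'E'
from h import *
s=snapshot("scene"); im=s["img"]; a=83.8;t=np.radians(a); u=np.array([np.cos(t),np.sin(t)]); v=np.array([np.sin(t),-np.cos(t)])
T=.2241*u+.3925*v
l=vplane(s,[(248.7,246)],T+.025*v,a)[0]; r=vplane(s,[(288.5,251)],T-.025*v,a)[0]; print("green u",(l+r)/2,l-r)
# rim corners in the 8x crop p4: near right, far right, far left, near left(rim)
q=np.array([(432,232),(396,178),(108,214),(145,270)])/8+[235,215]-.5
p=ray(s,q,.056)[:,:2]; print(np.c_[p@u,p@v])
# base top corners: near left, near right, far left
q=np.array([(122,425),(494,378),(66,325)])/8+[235,215]-.5
p=ray(s,q,.010)[:,:2]; print(np.c_[p@u,p@v])
E
```

```text
green u [0.22156832 0.03840609] [0.08989103 0.00632631]
[[0.17609879 0.3670106 ]
 [0.17530046 0.41104749]
 [0.26791227 0.41503615]
 [0.26611081 0.37015898]]
[[0.27833034 0.36001356]
 [0.16178577 0.35184705]
 [0.28016679 0.43558832]]
```

The two views agree to about 2 mm and green is within its play, so I'll leave it. Gripping blue.

Emit:
send_rows([
  [[-0.001,-0.006,0.1],[0,0,0]],
  [[-0.001,-0.006,0.2],[0,0,0]],
  [[-0.001,-0.006,0.283],[0,0,0]],
  [[-0.001,-0.006,0.283],[0,0,0]],
  [[-0.001,-0.006,0.283],[0,0,0]],
])

```text
clock: 13.12
tool_pos: [0.5204, 0.3395, 0.0151]
eef_rot: [0.753, 0.658, 0.002, 0.001]
contact_force: [0.5, 0.0, -0.2]
opening: 1.0
finger_force: 0.0
```

Emit:
send_rows([
  [[0,0,0],[0,0,0]],
  [[0,0,0],[0,0,0]],
  [[0,0,0],[0,0,0]],
  [[0,0,0],[0,0,0]],
  [[0,0,0],[0,0,0]],
  [[0,0,0],[0,0,0]],
], fingers=0, newtons=20)

```text
clock: 13.88
tool_pos: [0.5196, 0.3394, 0.0142]
eef_rot: [0.753, 0.658, 0.002, 0.001]
contact_force: [0.0, 1.0, 2.0]
opening: 0.566
finger_force: 20.0
```

Emit:
send_rows([
  [[0,0,-0.1],[0,0,0]],
  [[0,0,-0.3],[0,0,0]],
  [[0,0,-0.45],[0,0,0]],
  [[0,0,-0.45],[0,0,0]],
  [[0,0,-0.45],[0,0,0]],
])

```text
clock: 14.5
tool_pos: [0.5179, 0.3391, 0.1478]
eef_rot: [0.753, 0.658, 0.001, 0.0]
contact_force: [0.1, 0.4, -2.0]
opening: 0.567
finger_force: 20.0
```

```bash
python3 - <<'E'
from h import *
plan((.46,.26,.15,83.4),(.415,.1827,.14,83.4),(.415,.1827,.1,83.4))
E
```

```text
[[-0.287, -0.156, -0.008], [0.0, -0.0, -0.006]]
[[-0.562, -0.271, 0.025], [0.0, -0.0, -0.006]]
[[-0.562, -0.271, 0.159], [0.0, -0.0, -0.006]]
```

Emit:
send_rows([
  [[-0.15,-0.08,-0.01],[0,0,-0.003]],
  [[-0.287,-0.156,-0.01],[0,0,-0.006]],
  [[-0.43,-0.22,0],[0,0,-0.006]],
  [[-0.562,-0.272,0.025],[0,0,-0.005]],
  [[-0.563,-0.272,0.1],[0,0,-0.005]],
  [[-0.563,-0.272,0.159],[0,0,-0.005]],
  [[-0.563,-0.272,0.159],[0,0,-0.005]],
  [[-0.563,-0.272,0.159],[0,0,-0.005]],
])

```text
clock: 15.5
tool_pos: [0.4155, 0.1825, 0.1004]
eef_rot: [0.748, 0.664, 0.001, 0.001]
contact_force: [-0.4, -1.1, -1.1]
opening: 0.569
finger_force: 20.0
```

```bash
python3 - <<'E'
from h import *
plan((.4146,.1822,.074,83.7),(.4146,.1822,.0620,83.7))
im=snapshot("scene")["img"]; cv2.imwrite("pics/p6.png",cv2.resize(im[195:275,225:315],None,fx=6,fy=6,interpolation=cv2.INTER_CUBIC))
E
```

```text
[[-0.002, -0.003, 0.088], [0.001, -0.0, -0.003]]
[[-0.002, -0.003, 0.128], [0.001, -0.0, -0.003]]
```

View pics/p6.png

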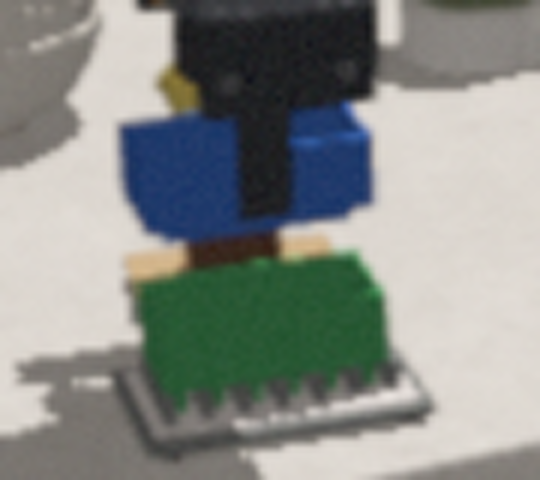

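The blue tray looks slightly left of green (left edges at 125 and 140, right edges at 372 and 385). I'll put numbers on it.

```bash
cat >> h.py <<'E'
def ucentre(s,name,cols,rows,T,a,W=.05):
    """long-axis centre and length of a tray seen in the scene view, vertical edges fitted in a band of rows; T its centre"""
    m=mask(s["img"],*COL[name]); n=np.zeros_like(m); n[rows[0]:rows[1],cols[0]:cols[1]]=m[rows[0]:rows[1],cols[0]:cols[1]]
    t=np.radians(a); v=np.array([np.sin(t),-np.cos(t)]); E=edges(n,*rows)
    l=np.mean([vplane(s,[(e[0]-.5,r)],T+W/2*v,a)[0,0] for r,e in E]); q=np.mean([vplane(s,[(e[1]+.5,r)],T-W/2*v,a)[0,0] for r,e in E])
    return (l+q)/2,l-q
E
python3 - <<'E'
from h import *
s=snapshot("scene"); T=get_state()["tool_pos"][:2]
for n,rs in(("blue",(219,228)),("green",(244,253))): print(n,ucentre(s,n,(235,300),rs,T,83.7), edges(mask(s["img"],*COL[n])*(np.arange(640)//1>235)[None]*(np.arange(640)<300)[None],rs[0],rs[0]+4))
t=np.radians(83.7); print(T@[np.cos(t),np.sin(t)])
E
```

```text
blue (np.float64(0.2264112511359173), np.float64(0.08863132617076153)) [(219, [246, 285]), (220, [246, 285]), (221, [246, 285]), (222, [246, 285])]
green (np.float64(0.22240897772768164), np.float64(0.08975467638241644)) [(244, [249, 287]), (245, [249, 287]), (246, [249, 287]), (247, [249, 288])]
0.22736741385343273
```

Blue sits 4 mm too far along +u, so I'll shift it back and lower.

Emit:
send_rows([
  [[-0.012,-0.003,0.05],[0.001,0,-0.003]],
  [[-0.012,-0.003,0.08],[0.001,0,-0.003]],
  [[-0.012,-0.003,0.08],[0.001,0,-0.003]],
  [[-0.012,-0.003,0.1],[0.001,0,-0.003]],
  [[-0.012,-0.003,0.115],[0.001,0,-0.003]],
  [[-0.012,-0.003,0.125],[0.001,0,-0.003]],
  [[-0.012,-0.003,0.125],[0.001,0,-0.003]],
])

```text
clock: 16.48
tool_pos: [0.4146, 0.1792, 0.0631]
eef_rot: [0.745, 0.668, 0.0, -0.001]
contact_force: [-0.3, 0.1, -1.5]
opening: 0.564
finger_force: 20.0
```

Emit:
send_rows([
  [[0,0,0.005],[0,0,0]],
  [[0,0,0.008],[0,0,0]],
  [[0,0,0.008],[0,0,0]],
])

```text
clock: 16.85
tool_pos: [0.4148, 0.1792, 0.0619]
eef_rot: [0.745, 0.668, 0.001, -0.0]
contact_force: [-1.8, -0.2, 11.5]
opening: 0.561
finger_force: 20.0
```

Blue is home: 61.9 mm against 62.2 expected, with contact. Releasing it and going for yellow.

Emit:
send_rows([
  [[0,0,0],[0,0,0]],
  [[0,0,0],[0,0,0]],
  [[0,0,0],[0,0,0]],
  [[0,0,0],[0,0,0]],
], fingers=1)

```text
clock: 17.35
tool_pos: [0.4147, 0.1793, 0.0607]
eef_rot: [0.744, 0.668, 0.0, -0.001]
contact_force: [-0.2, -0.4, 0.3]
opening: 0.985
finger_force: 0.0
```

Emit:
send_rows([
  [[0,0,-0.1],[0,0,0]],
  [[0,0,-0.3],[0,0,0]],
  [[0,0,-0.45],[0,0,0]],
  [[-0.2,0,-0.5],[0,0,0]],
  [[-0.4,0.05,-0.5],[0,0,0]],
  [[-0.6,0.15,-0.5],[0,0,0]],
  [[-0.8,0.2,-0.5],[0,0,0]],
  [[-0.8,0.2,-0.5],[0,0,0]],
  [[-0.8,0.2,-0.5],[0,0,0]],
])

```text
clock: 18.48
tool_pos: [0.4478, -0.0657, 0.2103]
eef_rot: [0.745, 0.667, 0.0, -0.001]
contact_force: [-0.0, -0.5, -0.6]
opening: 0.999
finger_force: 0.0
```

```bash
python3 - <<'E'
from h import *
s=snapshot("scene"); print(get_state()["tool_pos"]); T=np.array([.4148,.1792])
for n,rs in(("blue",(232,239)),("green",(250,255))):
    print(n,ucentre(s,n,(235,300),rs,T,83.7))
plan((.515,-.12,.2,84),(.525,-.165,.2,84.2),(.525,-.165,.11,84.2))
cv2.imwrite("pics/p7.png",cv2.resize(s["img"][205:275,225:415],None,fx=4,fy=4,interpolation=cv2.INTER_CUBIC))
E
```

```text
[ 0.44777597 -0.0645527   0.21017372]
blue (np.float64(0.22273100888133104), np.float64(0.08885822766949142))
green (np.float64(0.2211707985266962), np.float64(0.08995214919134056))
[[-0.16, 0.243, 0.033], [-0.0, -0.001, -0.001]]
[[-0.305, 0.292, 0.033], [-0.0, -0.001, -0.002]]
[[-0.306, 0.292, 0.333], [-0.0, -0.001, -0.002]]
```

View pics/p7.png

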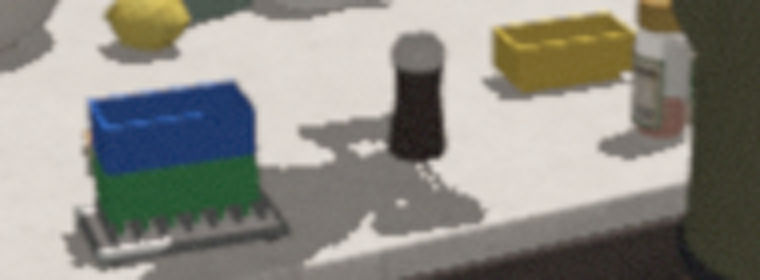

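Blue is flush in green at (170,140), and pepper and spice still stand. Approaching yellow.

Emit:
send_rows([
  [[-0.16,0.243,0.03],[0,0,-0.001]],
  [[-0.305,0.292,0.033],[0,-0.001,-0.002]],
  [[-0.305,0.292,0.1],[0,-0.001,-0.002]],
  [[-0.305,0.292,0.25],[0,-0.001,-0.002]],
  [[-0.305,0.292,0.3],[0,-0.001,-0.002]],
  [[-0.305,0.292,0.3],[0,-0.001,-0.002]],
  [[-0.305,0.292,0.3],[0,-0.001,-0.002]],
  [[-0.305,0.292,0.3],[0,-0.001,-0.002]],
])

```text
clock: 19.52
tool_pos: [0.5263, -0.1664, 0.1216]
eef_rot: [0.742, 0.67, 0.0, 0.002]
contact_force: [0.6, -0.1, 0.3]
opening: 1.001
finger_force: 0.0
```

```bash
python3 - <<'E'
from h import *
print(get_state()["tool_pos"]); plan((.525,-.165,.014,84.2))
E
```

```text
[ 0.52626359 -0.1663902   0.12161264]
[[0.005, -0.005, 0.359], [0.001, 0.001, -0.0]]
```

Emit:
send_rows([
  [[0.005,-0.004,0.12],[0.001,0.001,0]],
  [[0.005,-0.004,0.24],[0.001,0.001,0]],
  [[0.005,-0.004,0.358],[0.001,0.001,0]],
  [[0.005,-0.004,0.358],[0.001,0.001,0]],
  [[0.005,-0.004,0.358],[0.001,0.001,0]],
])

```text
clock: 20.15
tool_pos: [0.5252, -0.1654, 0.0143]
eef_rot: [0.742, 0.67, -0.0, -0.001]
contact_force: [-1.1, 0.7, 0.5]
opening: 0.996
finger_force: 0.0
```

Emit:
send_rows([
  [[0,0,0],[0,0,0]],
  [[0,0,0],[0,0,0]],
  [[0,0,0],[0,0,0]],
  [[0,0,0],[0,0,0]],
  [[0,0,0],[0,0,0]],
  [[0,0,0],[0,0,0]],
], fingers=0, newtons=20)

```text
clock: 20.9
tool_pos: [0.5245, -0.1649, 0.0131]
eef_rot: [0.742, 0.67, -0.0, -0.002]
contact_force: [0.2, 0.8, 2.3]
opening: 0.564
finger_force: 20.0
```

Emit:
send_rows([
  [[0,0,-0.1],[0,0,0]],
  [[0,0,-0.3],[0,0,0]],
  [[0,0,-0.5],[0,0,0]],
  [[0,0,-0.7],[0,0,0]],
  [[0,0,-0.7],[0,0,0]],
  [[0,0,-0.7],[0,0,0]],
])

```text
clock: 21.65
tool_pos: [0.5243, -0.1645, 0.222]
eef_rot: [0.742, 0.67, -0.001, -0.003]
contact_force: [-0.4, -0.2, -1.7]
opening: 0.567
finger_force: 20.0
```

```bash
python3 - <<'E'
from h import *
plan((.5,-.05,.225,84),(.46,.1,.22,83.7),(.4147,.182,.2,83.7),(.4147,.182,.14,83.7))
E
```

```text
[[0.372, -0.119, -0.008], [-0.002, -0.001, 0.001]]
[[0.855, -0.303, 0.01], [-0.002, -0.001, 0.003]]
[[1.112, -0.481, 0.079], [-0.002, -0.001, 0.003]]
[[1.111, -0.48, 0.279], [-0.002, -0.001, 0.003]]
```

Emit:
send_rows([
  [[0.2,-0.07,0],[0,0,0]],
  [[0.4,-0.13,0],[-0.002,-0.001,0.001]],
  [[0.6,-0.21,0],[-0.002,-0.001,0.002]],
  [[0.8,-0.29,0.01],[-0.002,-0.001,0.003]],
  [[0.95,-0.38,0.02],[-0.002,-0.001,0.003]],
  [[1,-0.48,0.05],[-0.002,-0.001,0.003]],
  [[1,-0.48,0.05],[-0.002,-0.001,0.003]],
  [[1,-0.48,0.05],[-0.002,-0.001,0.003]],
  [[1,-0.48,0.05],[-0.002,-0.001,0.003]],
])

```text
clock: 22.78
tool_pos: [0.4132, 0.1469, 0.2087]
eef_rot: [0.746, 0.666, 0.0, 0.002]
contact_force: [0.3, -0.1, -0.7]
opening: 0.566
finger_force: 20.0
```

```bash
python3 - <<'E'
from h import *
print(get_state()["tool_pos"]);plan((.4147,.182,.135,83.7))
E
```

```text
[0.41324046 0.14685735 0.20866838]
[[0.117, -0.009, 0.245], [0.001, 0.001, -0.001]]
```

Emit:
send_rows([
  [[0.117,-0.009,0.1],[0.001,0.001,0]],
  [[0.117,-0.009,0.2],[0.001,0.001,0]],
  [[0.117,-0.009,0.27],[0.001,0.001,0]],
  [[0.117,-0.009,0.27],[0.001,0.001,0]],
  [[0.117,-0.009,0.27],[0.001,0.001,0]],
  [[0.117,-0.009,0.27],[0.001,0.001,0]],
])

```text
clock: 23.52
tool_pos: [0.4146, 0.1829, 0.1286]
eef_rot: [0.746, 0.666, 0.001, -0.0]
contact_force: [0.1, 1.0, -1.3]
opening: 0.565
finger_force: 20.0
```

```bash
python3 - <<'E'
from h import *
s=snapshot("scene"); T=get_state()["tool_pos"][:2]; print(get_state()["tool_pos"])
COL["yellow"]=((18,110,30),(35,255,255))
k=(np.arange(640)>225)&(np.arange(640)<310)
for n,r in(("yellow",(190,230)),("blue",(225,243))): print(n,edges(mask(s["img"],*COL[n])*k[None],*r))
plan((.4147,.179,.1,83.7))
E
```

```text
[0.41447575 0.18299321 0.12856729]
yellow [(200, [282, 282]), (201, [274, 283]), (202, [273, 284]), (203, [256, 285]), (204, [250, 285]), (205, [246, 286]), (206, [245, 286]), (207, [245, 286]), (208, [245, 286]), (209, [246, 286]), (210, [246, 286]), (211, [246, 286]), (212, [246, 286]), (213, [246, 286]), (214, [246, 286]), (215, [246, 286]), (216, [246, 286]), (217, [247, 286]), (218, [247, 283]), (219, [248, 282]), (220, [249, 277]), (221, [249, 269]), (222, [251, 262]), (223, [253, 254])]
blue [(226, [280, 283]), (227, [273, 283]), (228, [266, 284]), (229, [258, 285]), (230, [251, 286]), (231, [248, 287]), (232, [248, 287]), (233, [248, 287]), (234, [248, 287]), (235, [248, 287]), (236, [248, 287]), (237, [248, 287]), (238, [249, 287]), (239, [249, 287]), (240, [249, 287]), (241, [249, 287]), (242, [249, 287])]
[[-0.013, 0.002, 0.095], [0.0, -0.001, -0.001]]
```

```bash
python3 - <<'E'
from h import *
s=snapshot("scene"); T=get_state()["tool_pos"][:2]
COL["yellow"]=((18,110,30),(35,255,255))
print(ucentre(s,"yellow",(235,300),(208,215),T,83.7),ucentre(s,"blue",(235,300),(233,240),np.array([.4148,.1792]),83.7))
E
```

```text
(np.float64(0.22427700983067228), np.float64(0.09060282288748)) (np.float64(0.22286219044959693), np.float64(0.08894427656041162))
```

Emit:
send_rows([
  [[-0.005,0.002,0.04],[0,0,-0.001]],
  [[-0.005,0.002,0.075],[0,0,-0.001]],
  [[-0.005,0.002,0.085],[0,0,-0.001]],
  [[-0.005,0.002,0.1],[0,0,-0.001]],
  [[-0.005,0.002,0.115],[0,0,-0.001]],
  [[-0.005,0.002,0.122],[0,0,-0.001]],
  [[-0.005,0.002,0.122],[0,0,-0.001]],
  [[-0.005,0.002,0.122],[0,0,-0.001]],
])

```text
clock: 24.62
tool_pos: [0.4146, 0.1813, 0.0925]
eef_rot: [0.745, 0.667, 0.002, -0.001]
contact_force: [-1.6, -1.1, 16.6]
opening: 0.568
finger_force: 20.0
```

Yellow is home at 92.5 mm, with contact. Releasing. For the lid, gripping square on would leave the body only about 1 mm from the stack. I'll offset the gripper 6 mm away from the stack and use a yaw nearer the stack's.

Emit:
send_rows([
  [[0,0,-0.003],[0,0,0]],
  [[0,0,-0.003],[0,0,0]],
  [[0,0,-0.003],[0,0,0]],
  [[0,0,-0.003],[0,0,0]],
], fingers=1)

```text
clock: 25.12
tool_pos: [0.4142, 0.1814, 0.0919]
eef_rot: [0.744, 0.668, 0.0, -0.001]
contact_force: [0.1, -0.0, 0.1]
opening: 0.982
finger_force: 0.0
```

Emit:
send_rows([
  [[0,0,-0.1],[0,0,0]],
  [[0,0,-0.25],[0,0,0]],
  [[0,0,-0.35],[0,0,0]],
  [[0,0.2,-0.4],[0,0,0]],
  [[-0.03,0.35,-0.4],[0,0,0]],
  [[-0.05,0.42,-0.4],[0,0,0]],
  [[-0.05,0.42,-0.4],[0,0,0]],
  [[-0.05,0.42,-0.4],[0,0,0]],
])

```text
clock: 26.12
tool_pos: [0.5363, 0.1532, 0.2116]
eef_rot: [0.744, 0.668, -0.0, -0.001]
contact_force: [-0.7, 0.1, 0.5]
opening: 0.999
finger_force: 0.0
```

```bash
python3 - <<'E'
from h import *
print(get_state()["tool_pos"]); plan((.541,.1507,.15,82),(.541,.1507,.0185,82))
s=snapshot("scene"); COL["yellow"]=((18,110,30),(35,255,255)); k=(np.arange(640)>225)&(np.arange(640)<310)
T=np.array([.4148,.1792]);print(ucentre(s,"yellow",(235,300),(219,225),T,83.7))
t=snapshot("top"); print(box(t,blob(t,"wood",(267,199)),.013,.096,.05))
cv2.imwrite("pics/p8.png",np.hstack([cv2.resize(s["img"][190:280,215:315],None,fx=4,fy=4),cv2.resize(t["img"][170:260,210:310],None,fx=4,fy=4)]))
E
```

```text
[0.53632563 0.15316133 0.21157923]
[[-0.007, 0.017, 0.205], [-0.001, -0.001, 0.01]]
[[-0.008, 0.018, 0.644], [-0.001, -0.001, 0.01]]
(np.float64(0.22297049297528804), np.float64(0.09085027279346006))
(array([0.53024608, 0.13164404]), np.float32(78.559525), [51.13407897949219, 80.2120590209961])
```

View pics/p8.png

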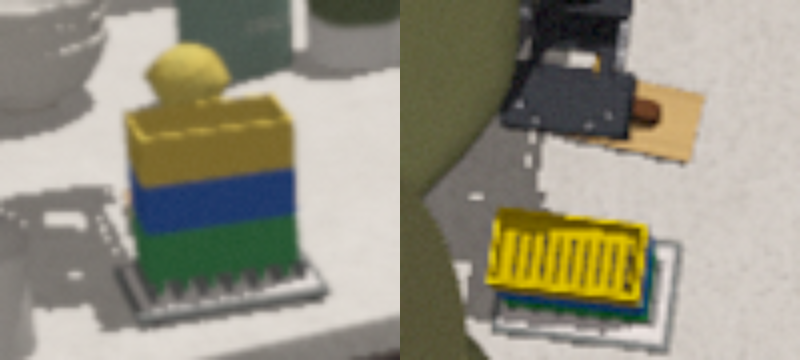

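The stack of three is flush and level, and the open gripper hovers over the lid (top crop, lid at (650,115)). Descending on the lid.

Emit:
send_rows([
  [[-0.007,0.017,0.1],[0,0,0.01]],
  [[-0.008,0.018,0.2],[0,0,0.01]],
  [[-0.008,0.018,0.25],[0,0,0.01]],
  [[-0.008,0.018,0.25],[0,0,0.01]],
  [[-0.008,0.018,0.35],[0,0,0.01]],
  [[-0.008,0.018,0.5],[0,0,0.01]],
  [[-0.008,0.018,0.6],[0,0,0.01]],
  [[-0.008,0.018,0.64],[0,0,0.01]],
  [[-0.008,0.018,0.64],[0,0,0.01]],
  [[-0.008,0.018,0.64],[0,0,0.01]],
])

```text
clock: 27.48
tool_pos: [0.5441, 0.1501, 0.0215]
eef_rot: [0.755, 0.656, 0.002, 0.0]
contact_force: [-0.2, -0.4, -0.3]
opening: 1.001
finger_force: 0.0
```

Emit:
send_rows([
  [[0,0,0],[0,0,0]],
  [[0,0,0],[0,0,0]],
  [[0,0,0],[0,0,0]],
  [[0,0,0],[0,0,0]],
  [[0,0,0],[0,0,0]],
  [[0,0,0],[0,0,0]],
  [[0,0,0],[0,0,0]],
  [[0,0,0],[0,0,0]],
], fingers=0, newtons=20)

```text
clock: 28.48
tool_pos: [0.543, 0.1499, 0.02]
eef_rot: [0.755, 0.656, 0.001, -0.001]
contact_force: [-0.0, -1.0, -1.2]
opening: 0.16
finger_force: 20.0
```

Emit:
send_rows([
  [[0,0,-0.1],[0,0,0]],
  [[0,0,-0.3],[0,0,0]],
  [[0,0,-0.5],[0,0,0]],
  [[0,0,-0.65],[0,0,0]],
  [[0,0,-0.65],[0,0,0]],
  [[0,0,-0.65],[0,0,0]],
  [[0,0,-0.65],[0,0,0]],
])

```text
clock: 29.35
tool_pos: [0.5419, 0.1497, 0.2135]
eef_rot: [0.755, 0.656, -0.001, -0.001]
contact_force: [0.2, -0.1, -0.4]
opening: 0.158
finger_force: 20.0
```

```bash
python3 - <<'E'
from h import *
print(get_state()["tool_pos"]); plan((.4148,.1805,.2,83.7),(.4148,.1805,.17,83.7))
E
```

```text
[0.54193004 0.14967559 0.21349344]
[[0.043, -0.434, 0.046], [-0.001, -0.0, -0.01]]
[[0.043, -0.434, 0.146], [-0.001, -0.0, -0.01]]
```

Emit:
send_rows([
  [[0.02,-0.15,0.02],[0,0,-0.005]],
  [[0.03,-0.3,0.04],[0,0,-0.01]],
  [[0.043,-0.42,0.046],[0,0,-0.01]],
  [[0.043,-0.434,0.1],[0,0,-0.01]],
  [[0.043,-0.434,0.14],[0,0,-0.01]],
  [[0.043,-0.434,0.14],[0,0,-0.01]],
  [[0.043,-0.434,0.14],[0,0,-0.01]],
  [[0.043,-0.434,0.14],[0,0,-0.01]],
])

```text
clock: 30.35
tool_pos: [0.4165, 0.1805, 0.1733]
eef_rot: [0.745, 0.667, 0.001, -0.0]
contact_force: [0.2, 0.6, -1.1]
opening: 0.159
finger_force: 20.0
```

```bash
python3 - <<'E'
from h import *
s=snapshot("scene"); print(get_state()["tool_pos"],get_state()["contact_force"])
COL["yellow"]=((18,110,30),(35,255,255)); k=(np.arange(640)>225)&(np.arange(640)<310)
print("wood",edges(mask(s["img"],*COL["wood"])*k[None],185,215))
print(ucentre(s,"yellow",(235,300),(219,225),np.array([.4148,.1805]),83.7)); plan((.4148,.1805,.132,83.7))
cv2.imwrite("pics/p9.png",cv2.resize(s["img"][170:280,215:315],None,fx=5,fy=5,interpolation=cv2.INTER_CUBIC))
E
```

```text
[0.41637936 0.18060556 0.17334964] [ 0.20082899 -0.42374891 -0.75296426]
wood [(192, [256, 256]), (193, [256, 256]), (195, [276, 282]), (196, [274, 283]), (197, [274, 284]), (198, [256, 285]), (199, [251, 285]), (200, [245, 286]), (201, [245, 287]), (202, [246, 287]), (203, [246, 285]), (204, [247, 282]), (205, [247, 281]), (206, [248, 273]), (207, [249, 271]), (208, [251, 271]), (209, [251, 272]), (210, [252, 272]), (211, [253, 271]), (212, [253, 270]), (213, [254, 283]), (214, [254, 284])]
(np.float64(0.22300299954876446), np.float64(0.0908376671683688))
[[-0.001, -0.005, 0.138], [0.0, -0.001, 0.0]]
```

View pics/p9.png

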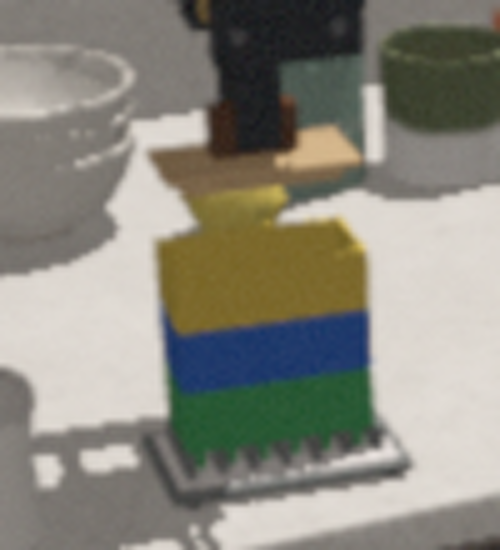

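The lid hangs level above the stack, with its plate from (150,155) to (360,160). Checking its long-axis offset.

```bash
python3 - <<'E'
from h import *
s=snapshot("scene"); T=get_state()["tool_pos"][:2]; t=np.radians(83.7); v=np.array([np.sin(t),-np.cos(t)])
l=vplane(s,[(244.5,200.5)],T+.025*v,83.7)[0]; r=vplane(s,[(287.5,201.7)],T-.025*v,83.7)[0]; print((l+r)/2,l-r)
print(T@v, np.array([.4146,.1813])@v)
E
```

```text
[0.22228621 0.16410172] [ 0.09438371 -0.00216097]
0.3939253127603482 0.39220138153091105
```

Emit:
send_rows([
  [[0.002,-0.006,0.05],[0,0,0]],
  [[0.002,-0.006,0.09],[0,0,0]],
  [[0.002,-0.006,0.1],[0,0,0]],
  [[0.002,-0.006,0.115],[0,0,0]],
  [[0.002,-0.006,0.13],[0,0,0]],
  [[0.002,-0.006,0.138],[0,0,0]],
  [[0.002,-0.006,0.14],[0,0,0]],
  [[0.002,-0.006,0.14],[0,0,0]],
])

```text
clock: 31.45
tool_pos: [0.4144, 0.1815, 0.1318]
eef_rot: [0.745, 0.667, 0.001, -0.001]
contact_force: [0.4, -0.6, 7.3]
opening: 0.156
finger_force: 20.0
```

Home at 131.8 mm with contact. Adding a slight press, then releasing and retreating.

Emit:
send_rows([
  [[0,0,0.004],[0,0,0]],
  [[0,0,0.004],[0,0,0]],
])

```text
clock: 31.7
tool_pos: [0.4148, 0.1813, 0.1316]
eef_rot: [0.745, 0.667, 0.002, -0.0]
contact_force: [-2.3, -1.4, 20.4]
opening: 0.156
finger_force: 20.0
```

Emit:
send_rows([
  [[0,0,-0.003],[0,0,0]],
  [[0,0,-0.003],[0,0,0]],
  [[0,0,-0.003],[0,0,0]],
  [[0,0,-0.003],[0,0,0]],
], fingers=1)

```text
clock: 32.2
tool_pos: [0.4141, 0.1816, 0.1306]
eef_rot: [0.744, 0.668, 0.0, -0.001]
contact_force: [-0.6, 0.1, 0.4]
opening: 0.586
finger_force: 0.0
```

Emit:
send_rows([
  [[0,0,-0.1],[0,0,0]],
  [[0,0,-0.2],[0,0,0]],
  [[0,0,-0.35],[0,0,0]],
  [[-0.2,0.1,-0.35],[0,0,0]],
  [[-0.4,0.15,-0.35],[0,0,0]],
  [[-0.6,0.2,-0.35],[0,0,0]],
  [[-0.6,0.2,-0.35],[0,0,0]],
  [[-0.6,0.2,-0.35],[0,0,0]],
])

```text
clock: 33.2
tool_pos: [0.454, -0.0037, 0.2353]
eef_rot: [0.745, 0.667, 0.001, -0.001]
contact_force: [-0.5, 1.3, -1.2]
opening: 0.998
finger_force: 0.0
```

```bash
python3 - <<'E'
from h import *
s=snapshot("scene"); k=(np.arange(640)>235)&(np.arange(640)<300); COL["yellow"]=((18,110,30),(35,255,255))
print("wood/yel",edges(mask(s["img"],(5,40,60),(35,255,255))*k[None],196,231))
T=np.array([.4145,.1812])
for n,r in(("yellow",(221,226)),("blue",(234,239)),("green",(250,254))): print(n,ucentre(s,n,(235,300),r,T,83.7))
t=snapshot("top"); 
for n,near in(("wood",(252,225)),): c=blob(t,n,near); print(box(t,c,.125,.096,.05))
E
```

```text
wood/yel [(200, [260, 264]), (201, [258, 266]), (202, [256, 268]), (203, [255, 269]), (204, [254, 270]), (205, [253, 270]), (206, [252, 273]), (207, [251, 274]), (208, [251, 272]), (209, [251, 261]), (210, [252, 274]), (211, [253, 274]), (212, [253, 282]), (213, [254, 283]), (214, [254, 283]), (215, [250, 284]), (216, [246, 285]), (217, [246, 286]), (218, [246, 286]), (219, [246, 287]), (220, [246, 287]), (221, [246, 288]), (222, [246, 288]), (223, [246, 288]), (224, [246, 288]), (225, [246, 288]), (226, [247, 288]), (227, [247, 288]), (228, [247, 288]), (229, [247, 288]), (230, [248, 288])]
yellow (np.float64(0.2230731076581932), np.float64(0.09135348789912051))
blue (np.float64(0.2074422522947411), np.float64(0.05782381337059822))
green (np.float64(0.22141819314850386), np.float64(0.08947382969256856))
(array([0.64706235, 0.04976524]), np.float32(174.07173), [11.927119255065918, 44.00346755981445])
```

```bash
python3 - <<'E'
from h import *
s=snapshot("scene"); im=s["img"]; W=mask(im,(5,20,120),(24,150,255))
for c in(254,264,274,284):
    print(c,{n:(lambda r:(r.min(),r.max(),len(r)) if len(r) else None)(205+np.flatnonzero(mask(im,*h)[205:265,c])) for n,h in dict(wood=((5,20,100),(21,150,255)),yellow=((20,130,30),(35,255,255)),blue=COL["blue"],green=COL["green"]).items()})
t=snapshot("top")["img"]; o=cv2.imread("pics/top0.png")
for n,(x,y) in dict(salt=(200,243),pepper=(327,225),spice=(388,242),lookLid=(147,229),lookTray=(487,299)).items():
    print(n,float(cv2.absdiff(t,o)[y-10:y+11,x-10:x+11].mean()))
st=get_state(); print(st["clock"],st["contact_force"],st["opening"])
E
```

```text
254 {'wood': (np.int64(214), np.int64(224), 11), 'yellow': (np.int64(206), np.int64(235), 19), 'blue': (np.int64(237), np.int64(247), 11), 'green': (np.int64(249), np.int64(261), 13)}
264 {'wood': (np.int64(218), np.int64(222), 5), 'yellow': (np.int64(205), np.int64(234), 14), 'blue': (np.int64(236), np.int64(246), 11), 'green': (np.int64(248), np.int64(258), 11)}
274 {'wood': (np.int64(217), np.int64(221), 5), 'yellow': (np.int64(221), np.int64(232), 12), 'blue': (np.int64(235), np.int64(245), 11), 'green': (np.int64(246), np.int64(258), 13)}
284 {'wood': (np.int64(213), np.int64(219), 7), 'yellow': (np.int64(220), np.int64(231), 12), 'blue': (np.int64(233), np.int64(243), 11), 'green': (np.int64(244), np.int64(255), 12)}
salt 67.68405139833712
pepper 74.91232048374906
spice 9.934240362811792
lookLid 7.984882842025699
lookTray 8.971277399848828
33.4 [ 0.22246125 -0.29157402 -0.09324461] 0.996519470642915
```

Seams are parallel with no gaps. Salt and pepper may just be hidden by the arm in the top view, so I'll check them in the scene view.

```bash
python3 - <<'E'
from h import *
t=snapshot("scene")["img"]; o=cv2.imread("pics/scene0.png")
for n,(x,y) in dict(salt=(214,262),pepper=(329,229)).items():
    T=o[y-20:y+21,x-10:x+11]; r=cv2.matchTemplate(t[y-30:y+31,x-20:x+21],T,cv2.TM_CCOEFF_NORMED); print(n,cv2.minMaxLoc(r)[1::2])
E
```

```text
salt (0.6148517727851868, (11, 10))
pepper (0.9995692372322083, (10, 10))
```

```bash
python3 -c "
from plant import *
print(finish_job())"
```

```text
the job is handed in; nothing more can be done
None
```

The tower is back together on its base (green, blue, yellow, then lid), each piece pressed to its expected height and released. I handed it in at about 33 s, but no verdict came back. Green sits within its rib play, possibly 2–4 mm off centre. Pepper, spice jar and look-alikes are unmoved; salt matched its old position to within a pixel, though less clearly than pepper.

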